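# Index a rotary work table by one hole

## Task

Give the board on the rotary table its next position: push the dished plunger head at the table's edge down with the fingertips, and while it is down swing the table clockwise (seen from above) to the very next hole, then let the plunger come fully back up so that the table is locked there. Only push the head, do not grip or ram it; leave the board jig and the things standing round the table alone.

Things in the scene. Friction and masses are not known exactly. Their poses are not given: they have to be found in the camera images.
- index_base: Fixed round base of the rotary table, 224 mm across, 50 mm high. Origin: centre of its underside on the work surface; its z is up. Its top is a bare steel ring plate with 6 holes (18 mm) on a circle of 85 mm radius about the table axis, 60 degrees apart, joined by a 8 mm wide slot. At the start the plunger is in the hole on the base's own -x side.
- table_axis (a point): Point on the vertical turning axis of the table, at the table disc's top face (66 mm above the work surface). The disc is 112 mm across and carries the board jig.
- plunger_top (a point): Centre of the floor of the plunger's dished black head, 85 mm from the turning axis, on an arm of the table (at rest 99 mm above the work surface; moves with the plunger and the table). The dish floor is about 50 mm across inside; its rim stands 9 mm above the floor and is 64 mm across outside, so closed fingertips fit in it, and pushing sideways against the rim turns the table.
- next_hole (a point): Centre, at the plate's top face (50 mm above the work surface), of the next hole clockwise from above, into which the plunger must go: 85 mm from the axis, 60 degrees clockwise of the hole where the plunger stands at the start.
- index_table (a joint): Turn of the table in rad: 0 in the hole where it starts, growing clockwise seen from above; 1.047 in the next hole. It turns easily (about 0.3 N at the plunger) once the pin is out. The rounded pin has about 0.5 degrees of play in a hole and centres itself when let up within about 2 degrees of it; let up between holes it stays down under the plate and slips up into a hole when the table is pushed over one.
- plunger (a joint): How far the plunger is pushed down, in m: 0 fully up (locked in a hole), 0.018 at the bottom. A spring pushes it up: 3 N at the top, 7.5 N at the bottom. The pin is clear of the holes from 0.012 on; between holes it cannot come higher than about 0.011.
- board_jig: Blue phone-board jig screwed on the middle of the table, 68 x 105 mm, 21 mm high, top 87 mm above the work surface; it turns with the table. Not to be touched.
- loupe: Black loupe, 34 mm across, 36 mm high, standing loose beside the base; origin under its centre. Leave it alone.
- flux_tin: Round flux tin, 44 mm across, 22 mm high, standing loose beside the base; origin under its centre. Leave it alone.
- glue_bottle: Slender glue bottle, 30 mm across, 98 mm high, standing loose beside the base; origin under its centre. Leave it alone.

How it is judged:
On the way, in this order (a step that is already met when the one before it is completed fails the run):
1. the plunger is pushed down, clear of its first hole, with the table still near that hole (value of joint plunger above 0.009 m and value of joint index_table between -0.3 and 0.3 rad), for 0.05 s.
2. the table has turned one step clockwise and the plunger has come back up in the next hole (value of joint index_table between 0.997198 and 1.0972 rad and value of joint plunger below 0.003 m), for 0.2 s.
At the end, for the whole second after the job is handed in: the table stands one step (60 degrees, within 3 degrees) clockwise of its start, at rest, with the plunger back up (within 3 mm) in the next hole (all of step 2 and velocity of joint index_table between -0.05 and 0.05 rad/s); the robot touches nothing.
It fails at once if the table is forced round with the plunger up (value of joint plunger below 0.004 m and (value of joint index_table between 0.15 and 0.897198 rad or value of joint index_table between -0.897198 and -0.15 rad)).
It fails at once if the plunger head is gripped or rammed (more than 40 N) (contact force between the fingers and plunger above 40 N).
It fails at once if the board jig is touched (more than 2 N) (contact force between any of the fingers, the arm and board_jig above 2 N).
It fails at once if a thing standing round the table (loupe, tin, glue bottle) is shifted, lifted (more than 20 mm) or knocked over (distance of any of flux_tin, glue_bottle, loupe from where it was at the start of the episode above 0.02 m or angle between any of flux_tin, glue_bottle, loupe's own z axis and vertical above 0.4 rad).
It also fails if it takes over 29 s, if anything falls off the work surface, if the arm or the gripper's body presses on something with over 40 N, if the wrist force passes 120 N, or if a joint passes its speed limit or range.

## Robot

A 6-joint arm with a two-finger parallel gripper is mounted at the origin on a cart in front of the work surface, level with it; the furniture and walls round the work are solid. World frame = base frame: x ahead of the robot, y to its left, z up, the work surface at z = 0. Lengths are in m, angles in rad, forces in N, time in s.
With the tool pointing down it reaches from about 0.375 to 0.975 m from the base axis. Payload 3.8 kg.
Tool frame: the origin (TCP) lies between the finger pads; the fingertips stand 14 mm ahead of it and the grasp point (between the pads) lies 5 mm behind it; z points along the fingers, y is the line along which they close (so a half turn about z gives the same grasp; the last joint's range is limited). The gripper opens to 85 mm and grips with 20 to 120 N. Pads are 22 mm wide; open, the fingers measure 114 mm over their backs; the gripper's body (76 mm by 85 mm) begins 54 mm behind the grasp point. The pads swing forward as they close: fully open they stand 13 mm farther back than shut.
Start: joints at [1.15, 0.264, 1.604, -0, 1.274, -0.037], TCP at [0.253, 0.626, 0.245] pointing down, gripper open.
Joint ranges: [-2.63, 2.63], [-0.94, 2.18], [0.31, 2.57], [-1.31, 4.45], [0, 2.66], [-2.55, 2.55]. Speed limits (rad/s): [2.57, 2.57, 3.14, 3.14, 3.14, 3.14].

## Interface

Orientations are given as [roll, pitch, yaw] about the fixed x, y, z axes, in that order (R = Rz(yaw) Ry(pitch) Rx(roll)).
In Python, from bench import ctrl, eyes, order gives the robot as it stands.
- The arm moves only by the tool play_rows, never from a script. Its arguments are lists of equal length, an entry for each row: "travel": the shift along the world's x, y, z in m, a list of three; "turn": the turn, a rotation vector about the world's x, y, z in degrees, a list of three; "hand": the closure, from -1 (fully open) to 1 (shut). A call has exactly 5 rows; each row shifts and turns the commanded pose from where the row before left it; what a row does not reach is not made up. A row lasts 1/8 s, in which the tool goes at most 62.5 mm and 10.7 degrees, less where a joint would pass 70% of its speed; a pose out of reach is approached as far as the arm can. A call with a gripper value outside its range is refused whole. The fingers move at their own pace and stop on an object; "force" is the grip in N (left out, the last holds). Time passes only in rows, so rows that do not move let the fingers close, or fill a call up. It gives the time, the measured TCP pose, the force, the opening and the grip force at its end, in the units of the state.
- ctrl.read_state(): the state, without advancing time (a new reading comes with each control period).
- eyes.get_image(name): name is "side" or "top" or "wrist"; returns (picture, depth): 480x640x3 uint8, red, green, blue; 480x640 float32, m along the optical axis (not along the pixel's ray), 0 where there is no reading.
- eyes.calibration(name): a dict with "fovy" (degrees; the focal length in pixels is half the picture's height over the tangent of half this angle, whatever the lens; pixels are square), "cx", "cy" (the principal point, pixels), "dist" ([k1, k2, p1, p2, k3] as OpenCV has them; the pictures are not rectified), "pose" (4x4, takes a point from camera to world coordinates). Camera axes: x right, y down, z forward; pixel columns grow to the right and rows downward; lengths in m; the calibration is good to about 2 mm. A picture is of the moment at which its call begins: read the wrist's pose just before it. calibration takes no time and is no camera call; for the wrist camera it gives the pose at the moment of the call.
- order.close_job(): hands the job in; it is judged then, once.
The state is a dict: "time": time; "joints": joint angles; "joint_velocities": joint speeds; "tau": joint torques, N m; "tool_pos": TCP position; "tool_rot": TCP orientation; "contact_force": force on the tool from outside, world axes, zero at the start; "ft_torque": the same for the moment, N m; "finger_gap": opening from 0.0 (shut) to 1.0 (fully open); "grasp_force": force on a finger pad.
Only numpy, scipy, OpenCV 4.12 (cv2) and the standard library are available. Lean on these libraries where they do the work, as an engineer would, in place of code of your own. Each camera call takes 0.05 s, during which the arm holds its last target. There are 200 camera calls.

## Working session

There is one attempt and no reset: what is moved stays moved. The work goes in short steps, Python scripts to look and compute and a tool call to move; the robot and the scene stay as the last step left them, time stands still between calls to the robot, and variables do not carry over. Pictures are saved under pics/ and viewed, at most 10 in all, crops included, and the job is handed in when it is done.

Besides the shell and the picture viewer there is one more tool, called as name(argument=value, ...) on one line, values as JSON. play_rows: Moves the arm, as the interface text tells. Its arguments: {"type":"object","properties":{"travel":{"type":"array"},"turn":{"type":"array"},"hand":{"type":"array"},"force":{"type":"number"}},"required":["travel","turn","hand"]}

```bash
mkdir -p pics
cat > h.py <<'E'
import numpy as np, cv2
from bench import ctrl, eyes, order
def cam(n):
    c=eyes.calibration(n); im,d=eyes.get_image(n)
    f=240/np.tan(np.radians(c['fovy'])/2)
    K=np.array([[f,0,c['cx']],[0,f,c['cy']],[0,0,1.]])
    return im,d,K,np.array(c['dist'],float),np.array(c['pose'])
def cloud(d,K,D,T):
    v,u=np.mgrid[0:480,0:640]
    p=cv2.undistortPoints(np.stack([u,v],-1).reshape(-1,1,2).astype(float),K,D).reshape(480,640,2)
    P=np.dstack([p*d[...,None],d])
    return P@T[:3,:3].T+T[:3,3]
E
python3 - <<'E'
from h import *
a=[]
for n in('top','side'):
    im,d,K,D,T=cam(n); np.savez(n,im=im,d=d,W=cloud(d,K,D,T),K=K,D=D,T=T); a.append(cv2.resize(im,(400,300)) if 0 else im)
    cv2.imwrite(f'pics/{n}0.png',im[...,::-1])
    print(n,T[:3,3].round(3))
print(ctrl.read_state())
E
```

```text
top [0.331 0.294 0.928]
side [ 0.15 -0.36  0.5 ]
{'time': 0.1, 'joints': array([ 1.15014106e+00,  2.64725481e-01,  1.60524529e+00,  1.95009508e-05,
        1.27369077e+00, -3.69223270e-02]), 'joint_velocities': array([-0.00021205, -0.0002565 , -0.00364438,  0.00081959, -0.00135218,
        0.0008079 ]), 'tau': array([-1.28382626e-04, -5.16695952e+01, -3.68594670e+01, -1.05209297e-04,
        6.30219933e-03, -2.50574567e-05]), 'tool_pos': array([0.25246139, 0.62532874, 0.24405012]), 'tool_rot': array([-3.13952587e+00, -9.49926896e-05,  2.75785388e+00]), 'contact_force': array([-0.78615917, -0.38718506,  0.65028716]), 'ft_torque': array([ 0.05007857, -0.00695116, -0.01789976]), 'grasp_force': 0.0, 'finger_gap': 1.0022452277403866}
```

View pics/top0.png

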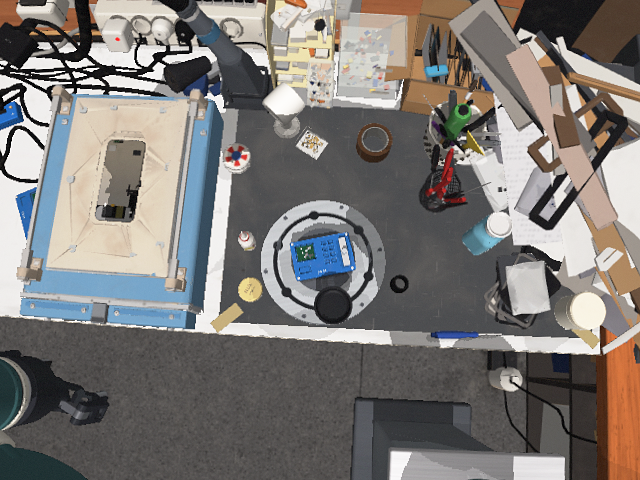

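View pics/side0.png

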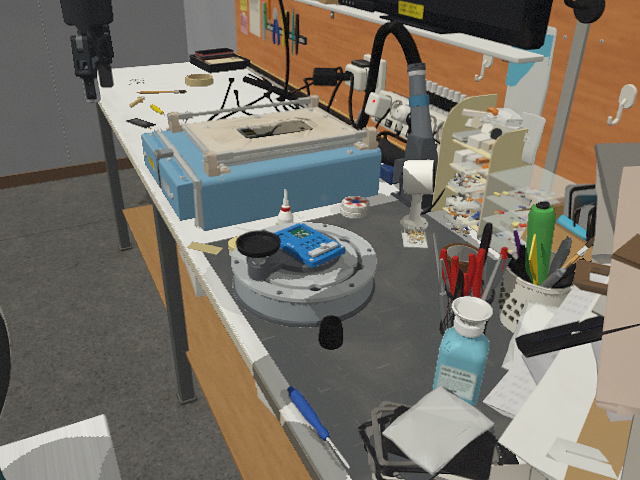

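The top view shows the base centred near (322,262), the head at (333,305), the next hole clockwise near (287,293), the tin at (250,289), the bottle at (247,240) and the loupe at (399,284). In the side view the head stands clear at (258,243). Next I'll measure these.

```bash
cat > m.py <<'E'
from h import *
from scipy.optimize import least_squares
z=np.load('top.npz'); W=z['W']; im=z['im'].astype(int); K,D,T=z['K'],z['D'],z['T']
def onplane(u,v,h):
    p=cv2.undistortPoints(np.array([[[u,v]]],float),K,D)[0,0]; r=T[:3,:3]@np.array([p[0],p[1],1]); s=(h-T[2,3])/r[2]; return T[:3,3]+s*r
def circ(P):
    r=least_squares(lambda q:np.hypot(P[:,0]-q[0],P[:,1]-q[1])-q[2],[*P.mean(0)[:2],.05],loss='soft_l1',f_scale=.003); return r.x.round(4)
roi=np.zeros((480,640),bool); roi[185:340,230:420]=1
m=roi&(abs(W[...,2]-.05)<.006); print('plate z',np.median(W[m][:,2]))
mk=m.astype(np.uint8); mk=cv2.morphologyEx(mk,cv2.MORPH_OPEN,np.ones((3,3)))
n,l,s,_=cv2.connectedComponentsWithStats(mk); k=1+s[1:,4].argmax()
c,_=cv2.findContours((l==k).astype(np.uint8),cv2.RETR_EXTERNAL,cv2.CHAIN_APPROX_NONE); c=max(c,key=len)[:,0]
P=np.array([onplane(u,v,.05) for u,v in c]); print('base',circ(P))
dark=roi&(im.max(2)<70)&(W[...,2]>.085); dark[:280]=0
print('head',dark.sum(), 'z',np.percentile(W[dark][:,2],[2,25,50,75,98]).round(4))
c,_=cv2.findContours(dark.astype(np.uint8),cv2.RETR_EXTERNAL,cv2.CHAIN_APPROX_NONE); c=max(c,key=len)[:,0]
print('head',circ(np.array([onplane(u,v,.108) for u,v in c])))
for u,v in[(314,215),(361,227),(370,275),(287,293),(279,240)]: print(u,v,onplane(u,v,.05).round(4))
for nm,u,v,h in[('tin',250,289,.022),('bottle',247,240,.09),('loupe',399,284,.036)]: print(nm,onplane(u,v,h).round(3),W[v,u].round(3))
E
python3 m.py
```

```text
plate z 0.04970762899201947
base [0.4753 0.2993 0.1058]
head 1147 z [0.0961 0.0984 0.0998 0.1036 0.1096]
head [0.393  0.2785 0.0303]
314 215 [0.5566 0.3202 0.05  ]
361 227 [0.5395 0.2342 0.05  ]
370 275 [0.4535 0.2144 0.05  ]
287 293 [0.4128 0.3584 0.05  ]
279 240 [0.5066 0.3799 0.05  ]
tin [0.418 0.428 0.022] [0.419 0.429 0.019]
bottle [0.495 0.431 0.09 ] [0.502 0.437 0.054]
loupe [0.442 0.16  0.036] [ 0.447  0.155 -0.001]
```

Everything agrees: axis about (0.4765, 0.2975), plunger (0.394, 0.278) at 84.8 mm radius, next hole about (0.418, 0.359). The tool's closing line already lies along the mean tangent, so no turn is needed. I'll move above the head with the fingers shut.

play_rows(travel=[[0.014,-0.035,0],[0.014,-0.035,0],[0.014,-0.035,0],[0.014,-0.035,0],[0.014,-0.035,0]], turn=[[0,0,0],[0,0,0],[0,0,0],[0,0,0],[0,0,0]], hand=[1,1,1,1,1], force=20)

```text
time: 0.72
tool_pos: [0.3228, 0.4494, 0.2447]
tool_rot: [-3.141, -0.0, 2.758]
contact_force: [0.3, 0.1, 0.1]
finger_gap: -0.004
grasp_force: 0.0
```

play_rows(travel=[[0.014,-0.035,0],[0.014,-0.035,0],[0.014,-0.035,-0.01],[0.014,-0.035,-0.02],[0.014,-0.035,-0.03]], turn=[[0,0,0],[0,0,0],[0,0,0],[0,0,0],[0,0,0]], hand=[1,1,1,1,1])

```text
time: 1.35
tool_pos: [0.3936, 0.2751, 0.1854]
tool_rot: [3.14, 0.001, 2.758]
contact_force: [0.8, -0.1, 0.1]
finger_gap: -0.002
grasp_force: 0.0
```

play_rows(travel=[[0,0,0],[0,0,0],[0,0,0],[0,0,0],[0,0,0]], turn=[[0,0,0],[0,0,0],[0,0,0],[0,0,0],[0,0,0]], hand=[1,1,1,1,1])

```text
time: 1.98
tool_pos: [0.3928, 0.2766, 0.1858]
tool_rot: [3.141, 0.001, 2.759]
contact_force: [0.4, -0.2, -0.3]
finger_gap: 0.003
grasp_force: 0.0
```

Run:
```python
from h import *
s=ctrl.read_state(); print(s['time'],s['tool_pos'],s['tool_rot'],s['contact_force'],s['finger_gap'])
im,d,K,D,T=cam('wrist'); W=cloud(d,K,D,T); np.savez('wrist',im=im,W=W)
cv2.imwrite('pics/w1.png',im[...,::-1])
t=cam('top')[0]; cv2.imwrite('pics/t1.png',cv2.resize(t[180:350,220:440],None,fx=3,fy=3)[...,::-1])
dark=(im.max(2)<70)&(W[...,2]>.09)&(W[...,2]<.115)&(np.hypot(W[...,0]-.394,W[...,1]-.278)<.05)
r=dark&(W[...,2]>.104); P=W[r]; print(r.sum(),P.min(0),P.max(0))
```

```text
1.975 [0.39281119 0.27659107 0.18579422] [3.14084297e+00 5.41427926e-04 2.75883363e+00] [ 0.38054457 -0.18097831 -0.28993593] 0.0031719703207764966
1605 [0.36005718 0.24735125 0.10400321] [0.42258817 0.30910175 0.10995637]
```

View pics/w1.png

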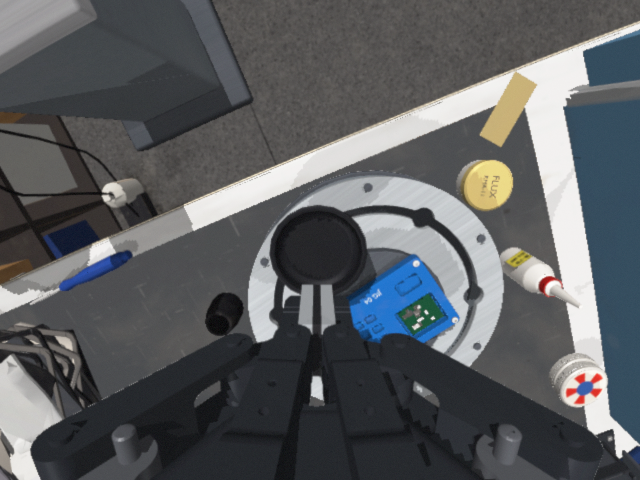

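The wrist view shows the head at (318,250), with the rim centre at (0.391, 0.278), so the tool is centred over it to about 2 mm. Now I'll press down.

play_rows(travel=[[0,0.001,-0.025],[0,0,-0.02],[0,0,-0.013],[0,0,-0.009],[0,0,-0.005]], turn=[[0,0,0],[0,0,0],[0,0,0],[0,0,0],[0,0,0]], hand=[1,1,1,1,1])

```text
time: 2.7
tool_pos: [0.3928, 0.2769, 0.113]
tool_rot: [-3.142, -0.0, 2.758]
contact_force: [-1.0, -0.1, 0.3]
finger_gap: -0.001
grasp_force: 0.5
```

play_rows(travel=[[0,0,-0.003],[0,0,-0.003],[0,0,-0.003],[0,0,-0.002],[0,0,0]], turn=[[0,0,0],[0,0,0],[0,0,0],[0,0,0],[0,0,0]], hand=[1,1,1,1,1])

```text
time: 3.32
tool_pos: [0.3929, 0.277, 0.1025]
tool_rot: [3.141, 0.0, 2.758]
contact_force: [-2.4, -0.5, 4.8]
finger_gap: 0.003
grasp_force: 2.4
```

play_rows(travel=[[0,0,-0.002],[0,0,-0.002],[0,0,-0.001],[0,0,0],[0,0,0]], turn=[[0,0,0],[0,0,0],[0,0,0],[0,0,0],[0,0,0]], hand=[1,1,1,1,1])

```text
time: 3.95
tool_pos: [0.3929, 0.277, 0.0977]
tool_rot: [3.141, 0.0, 2.758]
contact_force: [-2.7, -0.6, 5.8]
finger_gap: 0.0
grasp_force: 3.0
```

play_rows(travel=[[-0.0018,0.0087,-0.001],[-0.0009,0.0088,0],[0,0.0089,0],[0.001,0.0088,0],[0.0019,0.0087,0]], turn=[[0,0,0],[0,0,0],[0,0,0],[0,0,0],[0,0,0]], hand=[1,1,1,1,1])

```text
time: 4.58
tool_pos: [0.3942, 0.3218, 0.0973]
tool_rot: [3.139, 0.002, 2.758]
contact_force: [-0.6, -0.7, 6.3]
finger_gap: 0.003
grasp_force: 3.1
```

```bash
cat > look.py <<'E'
from h import *
import sys
s=ctrl.read_state(); print(s['time'],s['tool_pos'],s['contact_force'])
im,d,K,D,T=cam('top'); W=cloud(d,K,D,T)
b=(W[...,2]>.075)&(W[...,2]<.095)&(im[...,2].astype(int)-im[...,0]>60)&(np.hypot(W[...,0]-.475,W[...,1]-.2985)<.08)
P=W[b][:,:2]; r=cv2.minAreaRect(P.astype(np.float32)*1000); print('jig',b.sum(),r)
cv2.imwrite(f'pics/{sys.argv[1]}.png',cv2.resize(im[180:350,220:440],None,fx=3,fy=3)[...,::-1])
z=np.load('top.npz');W=z['W'];im=z['im']
b=(W[...,2]>.075)&(W[...,2]<.095)&(im[...,2].astype(int)-im[...,0]>60)&(np.hypot(W[...,0]-.475,W[...,1]-.2985)<.08)
print('jig0',b.sum(),cv2.minAreaRect(W[b][:,:2].astype(np.float32)*1000))
E
python3 look.py t2
```

```text
4.575 [0.39417031 0.32177608 0.09729742] [-0.59070749 -0.68179712  6.27796268]
jig 0 ((0.0, 0.0), (0.0, 0.0), 0.0)
jig0 866 ((478.95233154296875, 300.8460998535156), (67.51557922363281, 104.40045928955078), 14.450030326843262)
```

View pics/t2.png

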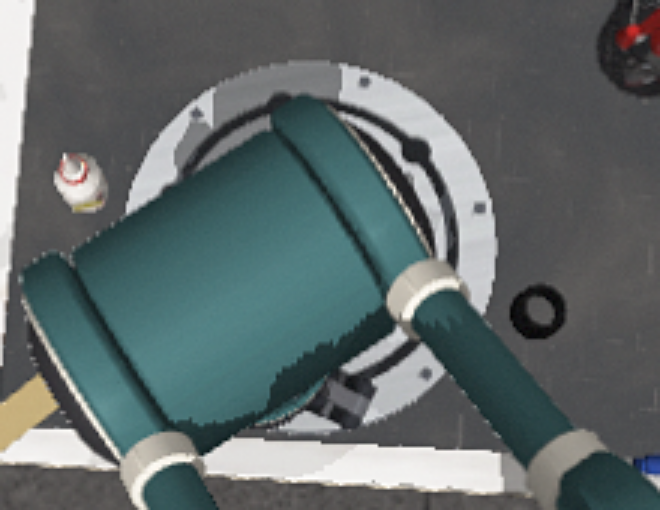

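The arm hides the table in the top view, so I'll switch to the wrist and side cameras.

```bash
cat > look.py <<'E'
from h import *
import sys
s=ctrl.read_state(); print(s['time'],s['tool_pos'],s['contact_force'])
o=[]
for n in('wrist','side'):
    im,d,K,D,T=cam(n); W=cloud(d,K,D,T); o.append(im)
    R=np.hypot(W[...,0]-.476,W[...,1]-.2985)
    b=(W[...,2]>.083)&(W[...,2]<.092)&(im[...,2].astype(int)-im[...,0]>50)&(R<.08)
    if b.sum()>20: print(n,'jig',b.sum(),cv2.minAreaRect(W[b][:,:2].astype(np.float32)*1000))
cv2.imwrite(f'pics/{sys.argv[1]}.png',np.vstack([o[0][:,:],cv2.resize(o[1][190:330,200:400],(640,448))])[::1,:,::-1] if 0 else np.hstack([cv2.resize(o[0],(400,300)),cv2.resize(o[1][190:340,200:400],(400,300))])[...,::-1])
E
python3 look.py a1
```

```text
4.625 [0.3946206  0.32294064 0.09757502] [-1.04507538  1.68025844  6.53896439]
```

View pics/a1.png

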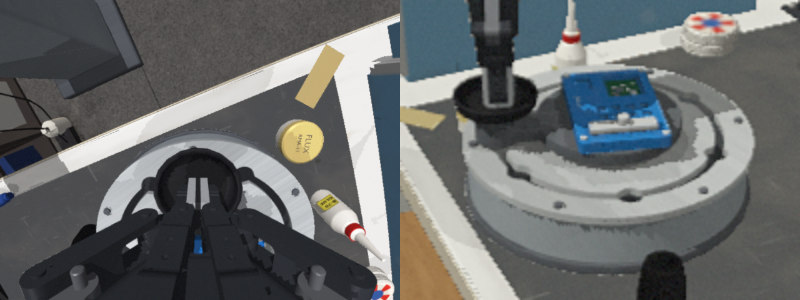

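The head follows the fingers, which are still well centred in the dish. On to about 57°.

play_rows(travel=[[0.0025,0.0076,0],[0.0032,0.0073,0],[0.0038,0.0071,0],[0.0045,0.0066,0],[0.0051,0.0061,0]], turn=[[0,0,0],[0,0,0],[0,0,0],[0,0,0],[0,0,0]], hand=[1,1,1,1,1])

```text
time: 5.35
tool_pos: [0.4135, 0.3565, 0.0974]
tool_rot: [3.139, 0.002, 2.758]
contact_force: [-0.0, -0.8, 6.2]
finger_gap: -0.002
grasp_force: 3.1
```

```bash
python3 look.py a2
python3 - <<'E'
from h import *
im,d,K,D,T=cam('side');W=cloud(d,K,D,T)
cv2.imwrite('pics/s2.png',cv2.resize(im[200:320,220:380],(800,600),interpolation=cv2.INTER_CUBIC)[...,::-1])
r=(im.max(2)<75)&(W[...,2]<.103)&(W[...,2]>.07)&(np.hypot(W[...,0]-.4157,W[...,1]-.36)<.05)
P=W[r];print(len(P),P.min(0),P.max(0),np.percentile(P[:,2],[50,95,99]))
# project expected head centre rim & hole
for p in[(.4157,.3601,.092),(.4157,.3601,.05),(.4122,.3556,.092)]:
    c=np.linalg.inv(T)@np.array([*p,1]);print(cv2.projectPoints(c[:3][None],np.zeros(3),np.zeros(3),K,D)[0].ravel())
E
```

```text
5.35 [0.41348624 0.3565353  0.0974178 ] [-0.01214226 -0.81450285  6.19701555]
635 [0.38121878 0.32399428 0.07014707] [0.44357015 0.38628787 0.10294747] [0.08713494 0.09605974 0.10176645]
[252.1075814  221.79657381]
[253.05227574 245.33029159]
[251.03928227 223.50614388]
```

View pics/s2.png

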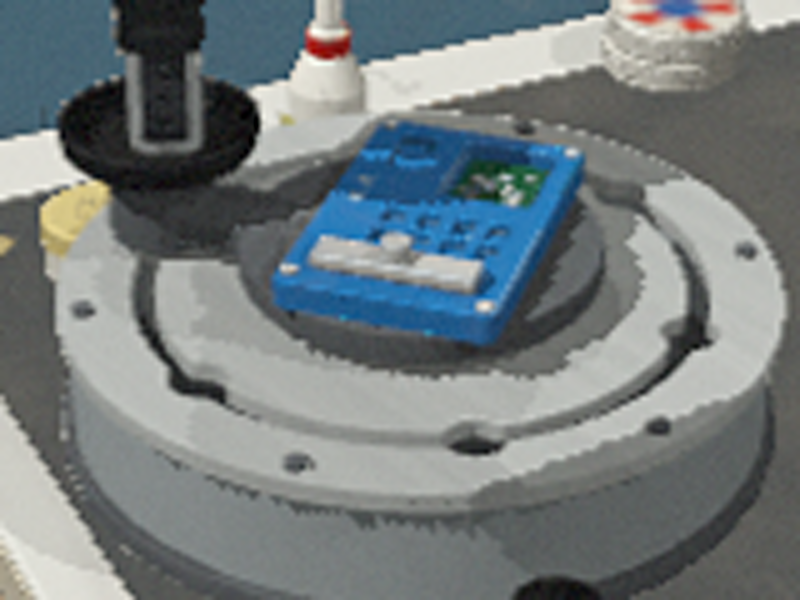

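The table is at about 57° and the head is still held down (side view: head at (160,125) in the crop, everything standing). I'll ease up so the pin rides under the plate, then nudge the rim so it slips into the hole.

play_rows(travel=[[0,0,0.003],[0,0,0.003],[0,0,0.002],[0,0,0],[0,0,0]], turn=[[0,0,0],[0,0,0],[0,0,0],[0,0,0],[0,0,0]], hand=[1,1,1,1,1])

```text
time: 6.12
tool_pos: [0.4131, 0.3563, 0.105]
tool_rot: [3.139, 0.001, 2.758]
contact_force: [3.1, 1.6, 3.3]
finger_gap: 0.0
grasp_force: 2.2
```

play_rows(travel=[[0.0015,0.0014,0],[0.0015,0.0014,0],[0.0015,0.0014,0],[0.0015,0.0014,0],[0,0,0]], turn=[[0,0,0],[0,0,0],[0,0,0],[0,0,0],[0,0,0]], hand=[1,1,1,1,1])

```text
time: 6.75
tool_pos: [0.4175, 0.3607, 0.1035]
tool_rot: [-3.14, -0.001, 2.758]
contact_force: [-0.7, 0.2, 1.4]
finger_gap: -0.002
grasp_force: 0.7
```

Run:
```python
from h import *
s=ctrl.read_state(); print(s['time'],s['tool_pos'],s['contact_force'])
im,d,K,D,T=cam('side');W=cloud(d,K,D,T)
cv2.imwrite('pics/s3.png',cv2.resize(im[200:320,220:380],(800,600),interpolation=cv2.INTER_CUBIC)[...,::-1])
r=(im.max(2)<75)&(W[...,2]<.110)&(W[...,2]>.07)&(np.hypot(W[...,0]-.4157,W[...,1]-.36)<.05)
P=W[r];print(len(P),P.min(0),P.max(0))
```

```text
6.75 [0.41751478 0.36070574 0.10349383] [-0.70663059  0.194961    1.3574446 ]
675 [0.38607494 0.3285718  0.07003753] [0.44764622 0.39219544 0.10992666]
```

View pics/s3.png

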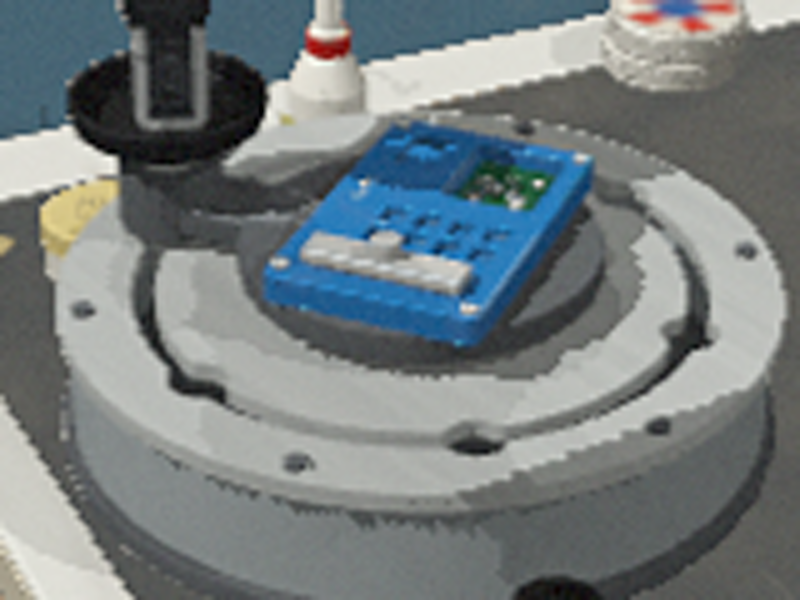

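The head has followed to about 60° (bounds centre 0.417, 0.360 against the expected 0.416, 0.360). I'll raise slowly and watch whether the spring follows above the under-plate height.

play_rows(travel=[[0,0,0.0015],[0,0,0.0015],[0,0,0.0015],[0,0,0],[0,0,0]], turn=[[0,0,0],[0,0,0],[0,0,0],[0,0,0],[0,0,0]], hand=[1,1,1,1,1])

```text
time: 7.42
tool_pos: [0.4182, 0.3612, 0.1091]
tool_rot: [3.141, 0.0, 2.758]
contact_force: [-1.8, -1.0, 5.2]
finger_gap: 0.002
grasp_force: 2.3
```

There are still 5 N at tip height 95 mm, so the plunger has risen into the hole. Lift clear, retreating slightly to centre.

play_rows(travel=[[0,0,0.002],[0,0,0.002],[0,0,0.003],[0,0,0.006],[0,0,0.012]], turn=[[0,0,0],[0,0,0],[0,0,0],[0,0,0],[0,0,0]], hand=[1,1,1,1,1])

```text
time: 8.05
tool_pos: [0.4177, 0.3608, 0.1338]
tool_rot: [-3.141, -0.001, 2.758]
contact_force: [0.4, -0.7, 0.4]
finger_gap: 0.002
grasp_force: 0.0
```

play_rows(travel=[[0,0,0.03],[-0.01,0.03,0.02],[-0.01,0.04,0],[-0.01,0.04,0],[-0.01,0.04,0]], turn=[[0,0,0],[0,0,0],[0,0,0],[0,0,0],[0,0,0]], hand=[1,1,1,1,1])

```text
time: 8.68
tool_pos: [0.378, 0.5126, 0.1851]
tool_rot: [3.14, 0.001, 2.758]
contact_force: [0.5, -0.1, -0.9]
finger_gap: 0.001
grasp_force: 0.0
```

play_rows(travel=[[-0.01,0.04,0],[-0.01,0.04,0],[-0.01,0.04,0],[0,0,0],[0,0,0]], turn=[[0,0,0],[0,0,0],[0,0,0],[0,0,0],[0,0,0]], hand=[1,1,1,1,1])

```text
time: 9.3
tool_pos: [0.3481, 0.6308, 0.184]
tool_rot: [-3.141, 0.0, 2.758]
contact_force: [-0.5, 0.9, 1.1]
finger_gap: -0.0
grasp_force: 0.0
```

Run:
```python
from h import *
im,d,K,D,T=cam('top');W=cloud(d,K,D,T)
cv2.imwrite('pics/t4.png',cv2.resize(im[180:350,220:440],None,fx=3,fy=3)[...,::-1])
for I,V in((im,W),(lambda z:(z['im'],z['W']))(np.load('top.npz'))):
    b=(V[...,2]>.075)&(V[...,2]<.095)&(I[...,2].astype(int)-I[...,0]>60)&(np.hypot(V[...,0]-.475,V[...,1]-.2985)<.08)
    print(cv2.minAreaRect(V[b][:,:2].astype(np.float32)*1000))
h=(im.max(2)<70)&(np.hypot(W[...,0]-.4157,W[...,1]-.36)<.018); print('floor z',np.median(W[h][:,2]))
```

```text
((477.6250915527344, 296.8787841796875), (104.1523666381836, 67.11186218261719), 43.92477798461914)
((478.95233154296875, 300.8460998535156), (67.51557922363281, 104.40045928955078), 14.450030326843262)
floor z 0.0987172107682669
```

View pics/t4.png

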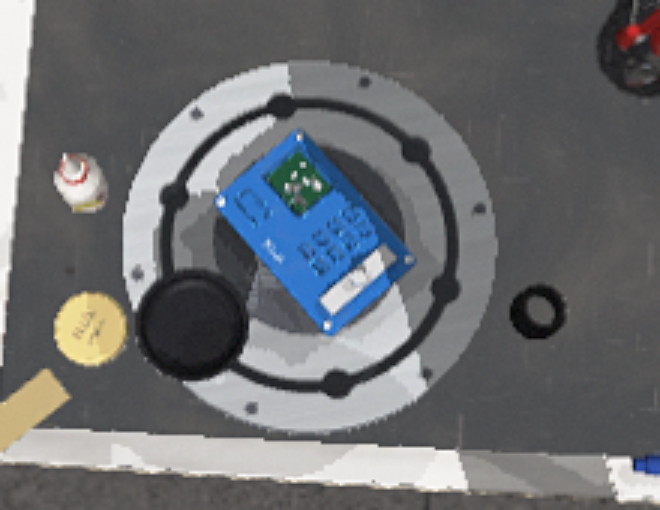

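The head is over the next hole with its floor at 98.7 mm, fully up. The jig has turned about 60°, and the bottle, tin and loupe are where they were. Handing in.

```bash
python3 -c "
from bench import order
print(order.close_job())"
```

```text
the job is handed in; nothing more can be done
None
```

The table is one step clockwise with the plunger fully up in the next hole (head floor measured at 98.7 mm), the surrounding things look undisturbed, and the job is handed in; no verdict was returned.

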